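# Clamp the dome port onto an underwater camera housing

### The job

The glass dome port sits loosely on the flange of the blue camera housing. Take the red post and swing the hinged half-ring shut around the two flanges, pressing gently only until the spring catch has snapped in and holds it (do not ram it hard against the stop just behind), then swing the yellow-posted locking lever all the way round to its end. Keep off the dome and port, leave the other things where they lie, and let go of everything.

Things in the scene. Friction and masses are not known exactly. Their poses are not given: they have to be found in the camera images.
- housing: Blue upright drum, 96 mm diameter, on a black 150 mm square base, fixed to the bench; flange 108 mm diameter, its top 86 mm up. Origin: on the bench, under the drum's axis; z up. In its frame the fixed half-ring (outer radius 66 mm, top 97 mm up) is on the -y side, the swinging half on the +y side, the hinge pin at x = +72 mm, y = 0, catch and lever at the -x side.
- seat (a point): Centre of the top of the housing's flange, 86 mm above the bench, on the drum's axis: the port belongs centred here.
- port: Loose dome port, 0.4 kg: aluminium flange 108 mm diameter, 6 mm thick, black tube 86 mm diameter, glass dome; 49 mm high in all (top 135 mm above the bench). Origin: centre of its underside, on the housing's flange, up to 6 mm off centre to the open side; the closing ring pushes it against two slick pads in the fixed half and so centres it.
- jaw (a joint): Opening angle of the swinging half-ring, rad. 0: fully closed (range -0.03 to 1.2); growing values open it, the red post moving to the housing's +y side, clockwise seen from above. Weak friction. A sprung slick shoe in it meets the centred port at about 0.14 and resists with up to 8 N at the post near 0; not caught, the ring springs back to about 0.14. Held by the catch it rests at 0.12 or less.
- tongue: Brass end piece on the swinging half-ring: lug with the red post, and a tongue with a ramped tooth that passes a spring bolt (about 4 N more). The catch snaps in at a jaw angle between 0.01 and 0.115 rad, set differently each time and not measured; a solid stop follows 1.5 mm (0.01 rad) later. Origin on the hinge axis at bench height; axes parallel to the housing's at jaw angle 0.
- jaw_post (a point): Point on the axis of the red post, 125 mm above the bench. The post is upright, round, 14 mm diameter, from 97 to 145 mm above the bench; 150.6 mm from the hinge axis. With the ring fully closed it is at (-76, +28) mm in the housing's frame.
- hinge (a point): Point on the upright hinge axis of the swinging half-ring, 125 mm above the bench.
- catch: Steel bracket on the housing, 66 x 90 mm, top 76 mm above the bench, that carries the brass keeper (solid stop, up to 96 mm above the bench) and the steel spring bolt (12 mm high, slides level). Origin and axes are the housing's. More than 18 N between the tongue and the keeper damages it.
- lock (a joint): Angle of the locking lever about its upright pivot, rad: 0 unlocked, 1.6 is its hard end stop, locked, lying over the bolt. Growing values turn it clockwise seen from above. It stays where it is left; friction about 3 N at its post.
- lock_post (a point): Point on the axis of the yellow post, 125 mm above the bench. The post is upright, round, 14 mm diameter, from 104 to 145 mm above the bench; 42 mm from the lever's pivot. The lever bar lies 98 to 104 mm above the bench.
- lock_pivot (a point): Point on the lever's upright pivot axis, 125 mm above the bench; at (-104, -48) mm in the housing's frame. At lock = 0 the lever points from here at 192 degrees from the housing's x axis, at 1.6 at 100 degrees.
- oring_mid (a point): Bystander: black O-ring, 60 mm across, 6 mm thick, lying by the housing; its centre.
- thumbnut_mid (a point): Bystander: brass thumb nut, 26 mm diameter, 22 mm high, near the housing; its centre.
- driver_mid (a point): Bystander: screwdriver lying on the bench.
- grease_mid (a point): Bystander: jar with blue cap, 56 mm diameter, 55 mm high; its centre.
- camera_mid (a point): Bystander: black and silver camera, 135 x 45 x 80 mm high; its centre.
- mug_mid (a point): Bystander: blue mug, 80 mm diameter, 90 mm high; its centre.
- loupe_mid (a point): Bystander: black loupe, 48 mm diameter, 45 mm high; its centre.
Mind the look-alikes: they are no part of the job. There is more than one size of the port; the one meant has the size given above.

How it is judged:
On the way, in this order (a step that is already met when the one before it is completed fails the run):
1. the half-ring is pressed shut around both flanges (value of joint jaw below 0.125 rad), for 0.2 s.
2. the locking lever is swung to its end with the ring shut (value of joint lock above 1.45 rad and value of joint jaw below 0.125 rad), for 0.2 s.
At the end, for the whole second after the job is handed in: The half-ring stays closed by its catch (jaw angle under 0.125 rad), the locking lever is at its end (above 1.45 rad), the port is level on the flange (within 2.5 mm of height, 0.03 rad) and centred within 2.5 mm of it, and all is at rest (all of step 2 and horizontal distance between port and seat below 0.0025 m and height (world z) of port below 0.0885 m and angle between port's own z axis and vertical below 0.03 rad and not (velocity of joint jaw above 0.05 rad/s) and linear speed of port below 0.01 m/s); the robot touches nothing.
It fails at once if the tongue was rammed against the keeper with more than 18 N (contact force between tongue and catch above 18 N).
It fails at once if the robot pressed on the dome port with more than 3 N (contact force between the arm and port above 3 N).
It fails at once if the fingers pressed on the dome port with more than 3 N (contact force between the fingers and port above 3 N).
It fails at once if a bystander was moved by more than 20 mm (distance of any of oring_mid, thumbnut_mid, driver_mid, grease_mid, camera_mid, mug_mid, loupe_mid from where it was at the start of the episode above 0.02 m).
It also fails if it takes over 40 s, if anything falls off the work surface, if the arm or the gripper's body presses on something with over 40 N, if the wrist force passes 120 N, or if a joint passes its speed limit or range.

### The arm

A 6-joint arm with a two-finger parallel gripper is mounted at the origin on the work surface. World frame = base frame: x ahead of the robot, y to its left, z up, the work surface at z = 0. Lengths are in m, angles in rad, forces in N, time in s.
With the tool pointing down it reaches from about 0.275 to 0.775 m from the base axis. Payload 14.6 kg.
Tool frame: the origin (TCP) lies on the front face of the gripper's body, between the roots of the fingers; the fingertips stand 73 mm ahead of it and the grasp point (between the pads) lies 54 mm ahead of it (arm.nose_length is the z of the fingertips in the tool frame, in m); z points along the fingers, y is the line along which they close (so a half turn about z gives the same grasp; the last joint's range is limited). The gripper opens to 85 mm and grips with 20 to 120 N. Pads are 22 mm wide; open, the fingers measure 114 mm over their backs; the gripper's body (76 mm by 85 mm) begins 54 mm behind the grasp point. The pads swing forward as they close: fully open they stand 13 mm farther back than shut.
Start: joints at [-1.493, 0.263, -0.048, 1.259, 0, 1.415], TCP at [0.121, -0.511, 0.304] pointing down, gripper open.
Joint ranges: [-2.65, 2.65], [-0.89, 1.7], [-1.18, 1.37], [-2.13, 2.11], [-1.35, 1.29], [-3.14, 3.14]. Speed limits (rad/s): [1.89, 1.89, 2.57, 2.79, 3.14, 3.14].

### API

Orientations are given as a rotation vector (axis times angle).
In Python, from cell import arm gives the robot as it stands. The module is installed in compiled form; this text tells all that it offers.
- The arm moves only by the shell command python3 -m inch 'ROWS' [OPENING] [FORCE]. ROWS is JSON, a list of rows, each an object with "offset": the shift along the tool's x, y, z in cm, a list of three; "rot": the turn, a rotation vector about the tool's x, y, z in degrees, a list of three. A call has 1 to 12 rows; each row shifts and turns the commanded pose from where the row before left it, along the tool's axes as they then stand; what a row does not reach is not made up. A row lasts 1/10 s, in which the tool goes at most 50 mm and 8.59 degrees, less where a joint would pass 70% of its speed; a pose out of reach is approached as far as the arm can. A call is refused whole if a number of a shift passes 5 or a number of a turn 8.59, either way. A call with a gripper value outside its range is refused whole. OPENING is the finger opening in cm, from 0 to 8.54, set as the call begins (- or left out, the last holds). The fingers move at their own pace and stop on an object; FORCE is the grip in N (left out, the last holds). Time passes only in rows, so rows that do not move let the fingers close. It gives the time, the measured TCP pose, the force, the opening and the grip force at its end, in the units of the state.
- arm.get_state(): the state, without advancing time (a new reading comes with each control period).
- arm.camera(name): name is "scene" or "top"; returns the picture (480x640x3 uint8, red, green, blue); there is no depth.
- arm.get_calibration(name): a dict with "camera_matrix" (3x3 intrinsics, pixels), "distortion" ([k1, k2, p1, p2, k3] as OpenCV has them; the pictures are not rectified), "R" (3x3) and "t" (3): a world point X has camera coordinates R X + t. Camera axes: x right, y down, z forward; pixel columns grow to the right and rows downward; lengths in m; the calibration is good to about 2 mm. A picture is of the moment at which its call begins. get_calibration takes no time and is no camera call.
- arm.sign_off(): hands the job in; it is judged then, once.
Trained networks look in the newest picture that a camera, given by its name, has taken for a name from the list of things; names that differ only in an ending like _2 or _b are one class to them, and where a whole thing is asked for, a point or a joint stands for the part that bears it (a point fixed in the world has none). Each returns a list of dicts, best first, with "score" (0 to 1); they miss things now and then, are a little off and sometimes report something else, mostly with a low value. They report only what shows in the picture. A call takes as long as a camera call. They do not tell look-alikes from the thing itself.
- arm.look_for(thing, camera): "bbox" ([left, top, right, bottom] in pixels, round what is visible of it).
- arm.trace(thing, camera): "pixels" (480x640 bool, what is visible of it) and "bbox" ([left, top, right, bottom] in pixels, round what is visible of it).
The state is a dict: "time_s": time; "q": joint angles; "joint_velocities": joint speeds; "joint_torque": joint torques, N m; "ee_pos": TCP position; "ee_rot": TCP orientation; "ft_force": force on the tool from outside, world axes, zero at the start; "ft_torque": the same for the moment, N m; "width": finger opening in m; "gripper_force": force on a finger pad.
Only numpy, scipy, OpenCV 4.12 (cv2) and the standard library are available. Lean on these libraries where they do the work, as an engineer would, in place of code of your own. Each camera call takes 0.05 s, during which the arm holds its last target. There are 200 camera calls.

## Working session

There is one attempt and no reset: what is moved stays moved. The work goes in short steps, Python scripts to look and compute and a shell command to move; the robot and the scene stay as the last step left them, time stands still between calls to the robot, and variables do not carry over. Pictures are saved under pics/ and viewed, at most 10 in all, crops included, and the job is handed in when it is done.

```bash
mkdir -p pics; cat > h.py <<'E'
import numpy as np, cv2
from cell import arm
def cal(n):
    c=arm.get_calibration(n); return [np.array(c[k],float) for k in("camera_matrix","distortion","R","t")]
def ray(n,px,z):
    K,D,R,t=cal(n); u=cv2.undistortPoints(np.array([[px]],float),K,D)[0,0]
    d=R.T@np.array([u[0],u[1],1]); o=-R.T@t; return o+d*(z-o[2])/d[2]
def proj(n,X):
    K,D,R,t=cal(n); return cv2.projectPoints(np.array(X,float).reshape(-1,3),cv2.Rodrigues(R)[0],t,K,D)[0].reshape(-1,2)
def snap(n,f):
    im=arm.camera(n); cv2.imwrite(f,im[:,:,::-1]); return im
E
python3 - <<'E'
from h import *
for n in("scene","top"):
    snap(n,f"pics/{n}0.png"); print(n,-cal(n)[2].T@cal(n)[3])
    for th in("housing","port","jaw_post","lock_post","tongue","catch"):
        print(th,[(np.round(d["bbox"]).tolist(),round(d["score"],2)) for d in arm.look_for(th,n)][:4])
print(arm.get_state())
E
```

```text
scene [1.12122917 0.07821703 0.92106061]
housing [([292.0, 192.0, 395.0, 321.0], 0.95)]
port [([216.0, 214.0, 276.0, 266.0], 0.98), ([303.0, 245.0, 361.0, 289.0], 0.86), ([379.0, 206.0, 440.0, 255.0], 0.73)]
jaw_post [([368.0, 240.0, 391.0, 265.0], 0.63)]
lock_post [([305.0, 194.0, 310.0, 229.0], 0.52)]
tongue []
catch [([301.0, 220.0, 343.0, 249.0], 0.84), ([368.0, 239.0, 393.0, 268.0], 0.61)]
top [0.34272489 0.01992971 1.21098238]
housing [([258.0, 183.0, 338.0, 268.0], 0.9)]
port [([357.0, 233.0, 408.0, 283.0], 0.96), ([285.0, 190.0, 326.0, 230.0], 0.6), ([222.0, 254.0, 269.0, 303.0], 0.55)]
jaw_post [([260.0, 213.0, 278.0, 234.0], 0.69)]
lock_post []
tongue [([259.0, 214.0, 276.0, 238.0], 0.56)]
catch [([300.0, 228.0, 333.0, 258.0], 0.72)]
{'time_s': 0.7, 'q': array([-1.49328067e+00,  2.63078100e-01, -4.82842041e-02,  1.25936725e+00,
        1.29548576e-05,  1.41550569e+00]), 'joint_velocities': array([0.00042114, 0.00026083, 0.00105942, 0.00051818, 0.00023698,
       0.00099635]), 'joint_torque': array([-4.58533235e-03, -6.37303019e+01,  3.84741390e+01,  8.06614062e-04,
       -1.77244715e-04, -5.71442115e-06]), 'ee_pos': array([ 0.12112611, -0.51085511,  0.30389545]), 'ee_rot': array([3.12026610e+00, 3.64858194e-01, 1.62561151e-05]), 'ft_force': array([-0.05278048, -0.4722271 ,  0.17094279]), 'ft_torque': array([ 0.05233385, -0.0179459 ,  0.00778413]), 'gripper_force': 0.0, 'width': 0.085254969509885}
```

View pics/top0.png

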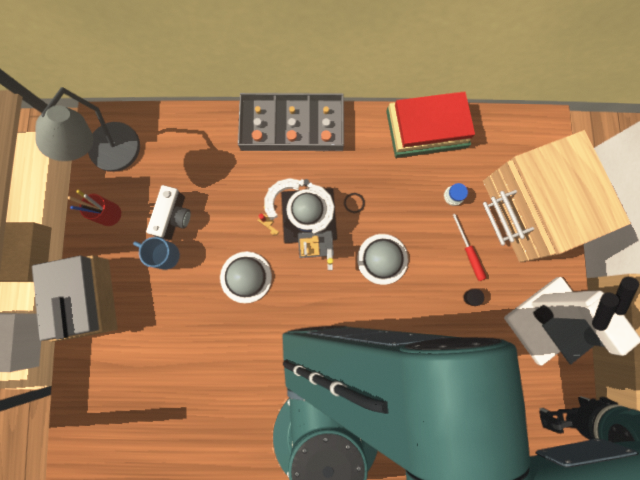

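View pics/scene0.png

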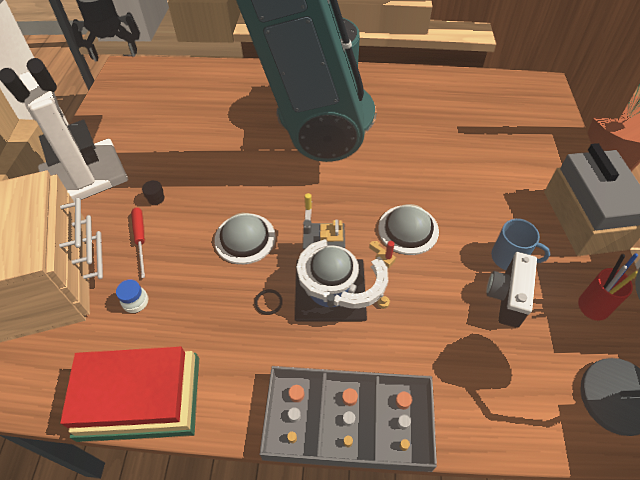

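The housing is at about (309,209) in the top view, with its hinge far from the robot. The red post is at (263,217) and the yellow post at (330,265). The two bigger look-alike ports are at (383,259) and (246,277). Next I'll zoom in to fit the pose.

```bash
python3 - <<'E'
from h import *
t=cv2.imread("pics/top0.png")[165:285,240:360]; s=cv2.imread("pics/scene0.png")[180:330,280:405]
a=cv2.resize(t,(400,400),interpolation=cv2.INTER_CUBIC); b=cv2.resize(s,(400,480),interpolation=cv2.INTER_CUBIC)
c=np.zeros((480,800,3),np.uint8); c[:400,:400]=a; c[:,400:]=b; cv2.imwrite("pics/c0.png",c)
for n,(x0,y0,x1,y1) in(("top",(240,165,360,285)),("scene",(280,180,405,330))):
    im=cv2.imread(f"pics/{n}0.png"); hsv=cv2.cvtColor(im,cv2.COLOR_BGR2HSV).astype(int)
    H,S,V=[hsv[...,i] for i in range(3)]
    red=((H<5)|(H>174))&(S>190)&(V>100); yel=(H>22)&(H<32)&(S>150)&(V>130); 
    for nm,m in(("red",red),("yel",yel)):
        q=np.zeros_like(m); q[y0:y1,x0:x1]=m[y0:y1,x0:x1]
        k,l,st,ce=cv2.connectedComponentsWithStats(q.astype(np.uint8),connectivity=8)
        print(n,nm,[(st[i].tolist(),ce[i].round(1).tolist()) for i in range(1,k) if st[i][4]>6])
    for th in ("oring_mid","thumbnut_mid"):
        print(th,[(np.round(d["bbox"]).tolist(),round(d["score"],2)) for d in arm.look_for(th,n)][:2])
E
```

```text
top red []
top yel [([328, 259, 4, 4, 15], [329.6, 260.6])]
oring_mid [([343.0, 202.0, 350.0, 211.0], 0.52)]
thumbnut_mid []
scene red []
scene yel [([306, 194, 5, 14, 30], [308.6, 198.1])]
oring_mid [([254.0, 288.0, 282.0, 313.0], 0.68), ([293.0, 194.0, 394.0, 322.0], 0.16)]
thumbnut_mid [([378.0, 297.0, 389.0, 312.0], 0.48)]
```

View pics/c0.png

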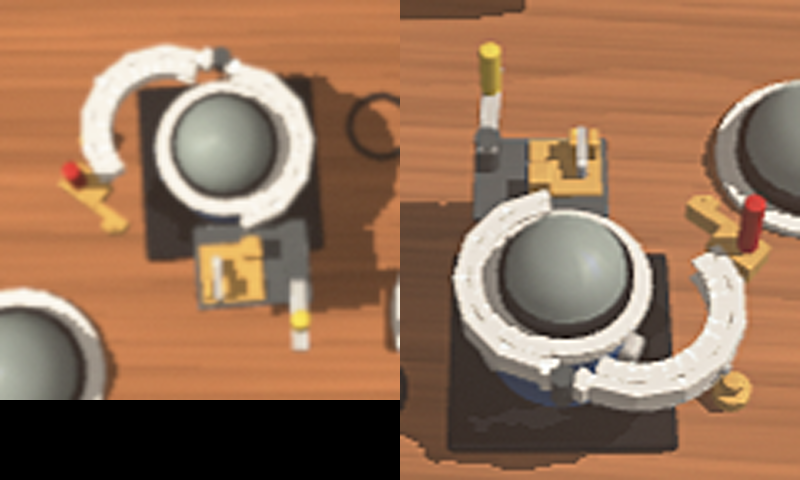

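```bash
cat > fit.py <<'E'
from h import *
from scipy.optimize import least_squares
T=lambda x,y:(240+x/3.333-.3,165+y/3.333-.3)
S=lambda x,y:(280+(x-400)/3.2-.3,180+y/3.2-.3)
y0=(-104+42*np.cos(np.radians(192)),-48+42*np.sin(np.radians(192)))
obs=[("top",T(300,319),'y',.145),("scene",S(490,47),'y',.145),("scene",S(490,94),'y',.104),
("top",T(70,169),'r',.145),("scene",S(754,201),'r',.145),("scene",S(747,248),'r',.100),
("top",T(219,57),'h',.100),("scene",S(563,378),'h',.100),
("top",T(137,91),(75,75),None),("top",T(148,262),(-75,75),None),("top",T(323,247),(-75,-75),None),
("scene",S(447,452),(75,-75),None),("scene",S(677,450),(75,75),None)]
def w(p,hx,hy,z):
    c,s=np.cos(p[2]),np.sin(p[2]); return [p[0]+(c*hx-s*hy)/1e3,p[1]+(s*hx+c*hy)/1e3,z]
def post(a): # housing frame, mm; opening is clockwise
    v=np.array([-148,28.]); c,s=np.cos(-a),np.sin(-a); return 72+c*v[0]-s*v[1], s*v[0]+c*v[1]
def res(p):
    r=[]
    for n,px,k,z in obs:
        hx,hy=y0 if k=='y' else post(p[3]) if k=='r' else (72,0) if k=='h' else k
        r.append(proj(n,w(p,hx,hy,p[4] if z is None else z))[0]-px)
    return np.array(r)
if __name__=="__main__":
    f=least_squares(lambda p:res(p).ravel(),[.42,.03,0,.7,.02],loss='soft_l1'); p=f.x
    print(p.round(4)); print(res(p).round(1).tolist())
    for nm,q in(("hinge",(72,0)),("seat",(0,0)),("red",post(p[3])),("red0.12",post(.12)),("red0",post(0)),("pivot",(-104,-48)),("yel",y0)): print(nm,np.round(w(p,*q,.125),4))
    for n,px in(("top",(397,270)),): pass
    print("nut",ray("scene",(383.5,305),.011),"cams")
E
python3 fit.py
```

```text
[ 5.961e-01  5.250e-02  3.680e-02  6.732e-01 -3.000e-04]
[[1.0, -0.4], [-1.4, 0.0], [-0.8, -2.2], [-0.0, -0.2], [0.4, 0.1], [0.2, -1.8], [0.2, -0.9], [0.1, -1.1], [-0.2, -1.4], [-2.5, -1.1], [-1.8, 1.6], [-0.1, -0.5], [0.3, 2.2]]
hinge [0.6681 0.0552 0.125 ]
seat [0.5961 0.0525 0.125 ]
red [0.5657 0.1657 0.125 ]
red0.12 [0.5229 0.0954 0.125 ]
red0 [0.5192 0.0777 0.125 ]
pivot [0.494  0.0008 0.125 ]
yel [ 0.4532 -0.0095  0.125 ]
nut [0.63125593 0.16424873 0.011     ] cams
```

```bash
python3 - <<'E'
from h import *
P=[np.c_[cal(n)[2],cal(n)[3]] for n in("scene","top")]
for a,b in(((12,85),(628,290)),((38,72),(603,310)),((12,85),(603,310))):
    u=[cv2.undistortPoints(np.array([[q]],float),*cal(n)[:2])[0,0] for n,q in(("scene",a),("top",b))]
    X=cv2.triangulatePoints(P[0],P[1],u[0].reshape(2,1),u[1].reshape(2,1)).ravel(); X=X[:3]/X[3]; print(X.round(3),proj("scene",X),proj("top",X))
E
python3 -m inch '[{"offset":[0,0,-0.8],"rot":[0,0,-8.5]},{"offset":[0,0,-0.8],"rot":[0,0,-8.5]},{"offset":[0,0,-0.8],"rot":[0,0,-8.5]},{"offset":[0,0,-0.8],"rot":[0,0,-8.5]},{"offset":[0,0,-0.8],"rot":[0,0,-8.5]},{"offset":[0,0,-0.8],"rot":[0,0,-8.5]},{"offset":[0,0,-0.8],"rot":[0,0,-8.5]},{"offset":[0,0,-0.8],"rot":[0,0,-8.5]},{"offset":[0,0,-0.8],"rot":[0,0,-8.5]},{"offset":[0,0,-0.8],"rot":[0,0,-8.5]},{"offset":[0,0,-0.8],"rot":[0,0,-8.5]},{"offset":[0,0,-0.8],"rot":[0,0,-8.5]}]' 3.6 20
```

```text
[ 0.368 -0.614  0.345] [[10.16861829 84.64739617]] [[626.17561271 290.88552918]]
[ 0.332 -0.562  0.348] [[40.15789685 72.31223054]] [[605.20840157 308.9745182 ]]
[ 0.344 -0.605  0.322] [[24.55576327 86.13862011]] [[615.99251026 303.02057895]]
time_s: 2.1
ee_pos: [0.1211, -0.5108, 0.4002]
ee_rot: [-1.672, -2.66, -0.0]
ft_force: [-0.2, -0.4, -1.1]
width: 0.0357
gripper_force: 0.0
```

```bash
cat >> h.py <<'E'
from scipy.spatial.transform import Rotation as Ro
def off(x):
    s=arm.get_state(); R=Ro.from_rotvec(s["ee_rot"]).as_matrix()
    print("t",s["time_s"],"pos",s["ee_pos"].round(4),"xang",np.degrees(np.arctan2(R[1,0],R[0,0])).round(2),"tilt",(R[:,2]).round(3),"F",s["ft_force"].round(2))
    print("tool cm",(R.T@(np.array(x)-s["ee_pos"])*100).round(2))
E
python3 -m inch '[{"offset":[0,0,0],"rot":[0,0,-6]},{"offset":[0,0,0],"rot":[0,0,-6]},{"offset":[0,0,0],"rot":[0,0,-6]},{"offset":[0,0,0],"rot":[0,0,0]}]' 3.6 20
python3 -c "
from h import *
off([.5657,.1657,.33])"
```

```text
time_s: 2.5
ee_pos: [0.1211, -0.5109, 0.3999]
ee_rot: [-1.242, -2.886, 0.0]
ft_force: [-0.2, -0.5, 0.9]
width: 0.0361
gripper_force: 0.0
t 2.5 pos [ 0.1211 -0.5109  0.3999] xang 133.43 tilt [-0. -0. -1.] F [-0.22 -0.55  0.88]
tool cm [18.56 78.8   6.99]
```

24 rows of [0.77, 3.28, 0.29].

```bash
python3 -m inch '[{"offset":[0.77,3.28,0]},{"offset":[0.77,3.28,0]},{"offset":[0.77,3.28,0]},{"offset":[0.77,3.28,0]},{"offset":[0.77,3.28,0]},{"offset":[0.77,3.28,0]},{"offset":[0.77,3.28,0]},{"offset":[0.77,3.28,0]},{"offset":[0.77,3.28,0]},{"offset":[0.77,3.28,0]},{"offset":[0.77,3.28,0]},{"offset":[0.77,3.28,0]}]' && python3 -m inch '[{"offset":[0.77,3.28,0.5]},{"offset":[0.77,3.28,0.5]},{"offset":[0.77,3.28,0.5]},{"offset":[0.77,3.28,0.5]},{"offset":[0.77,3.28,0.5]},{"offset":[0.77,3.28,0.5]},{"offset":[0.77,3.28,0.5]},{"offset":[0.77,3.28,0.5]},{"offset":[0.77,3.28,0.5]},{"offset":[0.77,3.28,0.5]},{"offset":[0.77,3.28,0.5]},{"offset":[0,0,0]}]'
python3 -c "
from h import *
off([.5657,.1657,.24])"
```

```text
t 2.5 pos [ 0.1211 -0.5109  0.3999] xang 133.43 tilt [-0. -0. -1.] F [-0.22 -0.55  0.88]
tool cm [18.56 78.8  15.99]schema error: expected keys offset, rot
```

```bash
python3 -m inch '[{"offset":[0.77,3.28,0],"rot":[0,0,0]},{"offset":[0.77,3.28,0],"rot":[0,0,0]},{"offset":[0.77,3.28,0],"rot":[0,0,0]},{"offset":[0.77,3.28,0],"rot":[0,0,0]},{"offset":[0.77,3.28,0],"rot":[0,0,0]},{"offset":[0.77,3.28,0],"rot":[0,0,0]},{"offset":[0.77,3.28,0],"rot":[0,0,0]},{"offset":[0.77,3.28,0],"rot":[0,0,0]},{"offset":[0.77,3.28,0],"rot":[0,0,0]},{"offset":[0.77,3.28,0],"rot":[0,0,0]},{"offset":[0.77,3.28,0],"rot":[0,0,0]},{"offset":[0.77,3.28,0],"rot":[0,0,0]}]' && python3 -m inch '[{"offset":[0.77,3.28,0.5],"rot":[0,0,0]},{"offset":[0.77,3.28,0.5],"rot":[0,0,0]},{"offset":[0.77,3.28,0.5],"rot":[0,0,0]},{"offset":[0.77,3.28,0.5],"rot":[0,0,0]},{"offset":[0.77,3.28,0.5],"rot":[0,0,0]},{"offset":[0.77,3.28,0.5],"rot":[0,0,0]},{"offset":[0.77,3.28,0.5],"rot":[0,0,0]},{"offset":[0.77,3.28,0.5],"rot":[0,0,0]},{"offset":[0.77,3.28,0.5],"rot":[0,0,0]},{"offset":[0.77,3.28,0.5],"rot":[0,0,0]},{"offset":[0.77,3.28,0.5],"rot":[0,0,0]},{"offset":[0,0,0],"rot":[0,0,0]}]'
python3 -c "
from h import *
off([.5657,.1657,.235])"
```

```text
time_s: 3.7
ee_pos: [0.3445, -0.1722, 0.4]
ee_rot: [1.249, 2.882, -0.0]
ft_force: [1.3, -1.1, 0.4]
width: 0.0358
gripper_force: 0.0
time_s: 4.9
ee_pos: [0.5495, 0.1383, 0.3434]
ee_rot: [-1.245, -2.883, 0.0]
ft_force: [-0.6, -1.4, -0.3]
width: 0.0361
gripper_force: 0.0
t 4.9 pos [0.5495 0.1383 0.3434] xang 133.29 tilt [-0.001  0.    -1.   ] F [-0.57 -1.38 -0.34]
tool cm [ 0.87  3.07 10.84]
```

```bash
python3 -m inch '[{"offset":[0.2,0.77,2.7],"rot":[0,0,0]},{"offset":[0.2,0.77,2.7],"rot":[0,0,0]},{"offset":[0.2,0.77,2.7],"rot":[0,0,0]},{"offset":[0.27,0.76,2.7],"rot":[0,0,0]},{"offset":[0,0,0],"rot":[0,0,0]},{"offset":[0,0,0],"rot":[0,0,0]}]'
python3 - <<'E'
from h import *
off([.5657,.1657,.185])
a=snap("scene","pics/scene1.png")[:,:,::-1][170:320,300:480]; b=snap("top","pics/top1.png")[:,:,::-1][165:285,200:350]
c=np.zeros((500,800,3),np.uint8); c[:333,:400]=cv2.resize(a,(400,333),interpolation=cv2.INTER_CUBIC); c[:320,400:]=cv2.resize(b,(400,320),interpolation=cv2.INTER_CUBIC); cv2.imwrite("pics/c1.png",c)
E
```

```text
time_s: 5.5
ee_pos: [0.5644, 0.1627, 0.2376]
ee_rot: [-1.246, -2.884, 0.0]
ft_force: [0.4, -0.6, 0.2]
width: 0.036
gripper_force: 0.0
t 5.5 pos [0.5644 0.1627 0.2376] xang 133.25 tilt [-0. -0. -1.] F [ 0.41 -0.63  0.16]
tool cm [0.13 0.3  5.26]
```

View pics/c1.png

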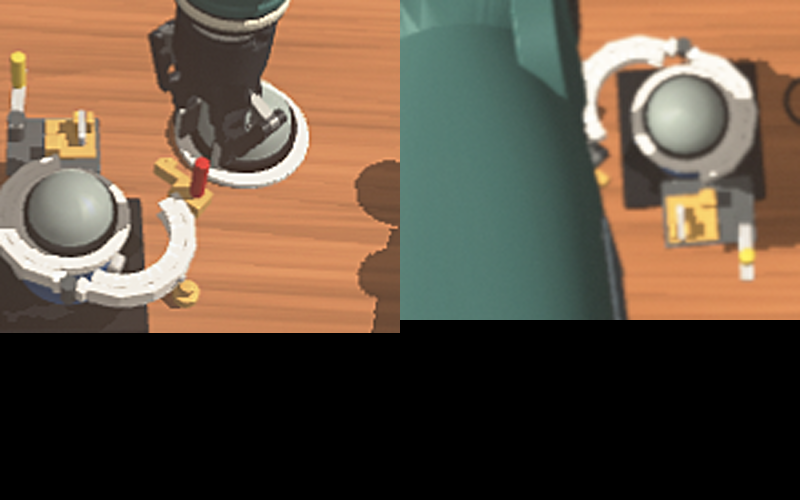

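The gripper is up and left of the red post, at crop (200,175). I'll check the projected tip positions against this picture.

```bash
python3 - <<'E'
from h import *
s=arm.get_state(); R=Ro.from_rotvec(s["ee_rot"]).as_matrix(); p=s["ee_pos"]
for y,z in((0,.073),(.018,.073),(-.018,.073),(.03,.073),(-.03,.073),(0,0)):
    q=proj("scene",p+R@[0,y,z])[0]; print(y,z,((q-[300,170])*2.222).round(1))
for z in(.145,.1): print("post",((proj("scene",[.5657,.1657,z])[0]-[300,170])*2.222).round(1))
E
python3 - <<'E'
import cv2
a=cv2.imread("pics/scene1.png")[195:270,360:460]; cv2.imwrite("pics/c2.png",cv2.resize(a,(800,600),interpolation=cv2.INTER_CUBIC))
E
```

```text
0 0.073 [200.6 146.8]
0.018 0.073 [215.2 159.9]
-0.018 0.073 [186.2 133.9]
0.03 0.073 [225.1 168.8]
-0.03 0.073 [176.8 125.4]
0 0 [210.   93.5]
post [201.5 161.3]
post [196.3 189.8]
```

View pics/c2.png

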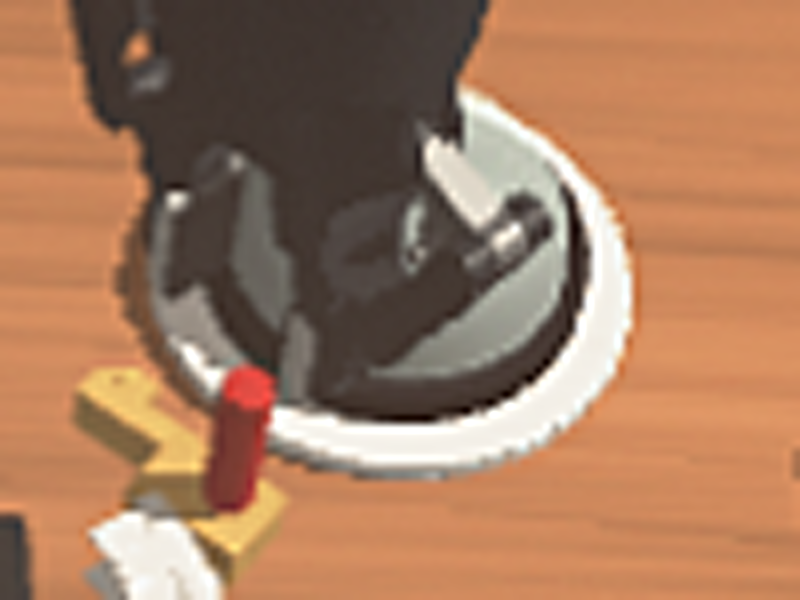

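```bash
python3 -m inch '[{"offset":[0.13,0.3,0],"rot":[0,0,0]},{"offset":[0,0,0.9],"rot":[0,0,0]},{"offset":[0,0,0.9],"rot":[0,0,0]},{"offset":[0,0,0.9],"rot":[0,0,0]},{"offset":[0,0,0.9],"rot":[0,0,0]},{"offset":[0,0,0.9],"rot":[0,0,0]},{"offset":[0,0,0.8],"rot":[0,0,0]},{"offset":[0,0,0],"rot":[0,0,0]},{"offset":[0,0,0],"rot":[0,0,0]}]'
python3 -c "
from h import *
off([.5657,.1657,.185])"
```

```text
time_s: 6.5
ee_pos: [0.5659, 0.1661, 0.1839]
ee_rot: [-1.244, -2.885, 0.0]
ft_force: [-1.0, -0.1, -0.4]
width: 0.036
gripper_force: 0.0
t 6.5 pos [0.5659 0.1661 0.1839] xang 133.34 tilt [-0. -0. -1.] F [-1.01 -0.05 -0.43]
tool cm [-0.01 -0.05 -0.11]
```

```bash
python3 -m inch '[{"offset":[0,0,0],"rot":[0,0,0]},{"offset":[0,-0.66,0],"rot":[0,0,-2.5]},{"offset":[0,-0.66,0],"rot":[0,0,-2.5]},{"offset":[0,-0.66,0],"rot":[0,0,-2.5]},{"offset":[0,-0.66,0],"rot":[0,0,-2.5]},{"offset":[0,-0.66,0],"rot":[0,0,-2.5]},{"offset":[0,-0.66,0],"rot":[0,0,-2.5]}]' 2.4 20
python3 -m inch '[{"offset":[0,-0.66,0],"rot":[0,0,-2.5]},{"offset":[0,-0.66,0],"rot":[0,0,-2.5]},{"offset":[0,-0.66,0],"rot":[0,0,-2.5]},{"offset":[0,-0.66,0],"rot":[0,0,-2.5]},{"offset":[0,-0.66,0],"rot":[0,0,-2.5]},{"offset":[0,0,0],"rot":[0,0,0]},{"offset":[0,0,0],"rot":[0,0,0]}]'
python3 - <<'E'
from h import *
off([.5229,.0954,.184])
s=snap("scene","pics/scene2.png")[:,:,::-1]
cv2.imwrite("pics/c3.png",cv2.resize(s[180:300,290:450],(800,600),interpolation=cv2.INTER_CUBIC))
E
```

```text
time_s: 7.2
ee_pos: [0.5403, 0.1359, 0.1843]
ee_rot: [0.854, 3.023, 0.001]
ft_force: [0.9, 0.3, -0.8]
width: 0.0239
gripper_force: 0.2
time_s: 7.9
ee_pos: [0.5258, 0.1067, 0.1842]
ee_rot: [0.525, 3.097, 0.0]
ft_force: [0.2, 0.4, -1.1]
width: 0.0239
gripper_force: 0.0
t 7.9 pos [0.5258 0.1067 0.1842] xang 160.75 tilt [ 0.001  0.    -1.   ] F [ 0.21  0.39 -1.11]
tool cm [-0.1  -1.16  0.02]
```

View pics/c3.png

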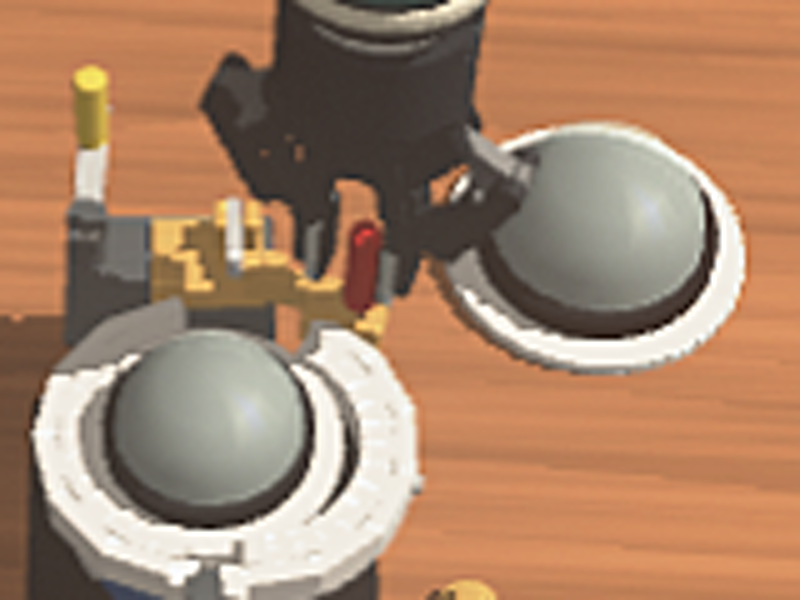

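The post rides against the trailing pad, and the jaw is at about 0.22. I'll continue slowly.

```bash
cat > f.py <<'E'
from h import *
s=arm.get_state(); R=Ro.from_rotvec(s["ee_rot"]).as_matrix(); F=s["ft_force"]
p=s["ee_pos"]-[.6681,.0552,0]; c=np.cos(-.0368),; 
a=np.arctan2(p[1],p[0])-.0368; a=np.arctan2(28,-148)-a
print("t",s["time_s"],"F_along_tool_y",round(float(F@R[:,1]),2),"F_x",round(float(F@R[:,0]),2),"tcp jaw-equiv",round((a+np.pi)%(2*np.pi)-np.pi,4),"post jaw",round((a+np.pi)%(2*np.pi)-np.pi+(s["width"]/2-.007)/.1506,4),"w",round(s["width"]*1e3,2),"g",s["gripper_force"])
E
python3 f.py
python3 -m inch '[{"offset":[0,-0.2,0],"rot":[0,0,-0.75]},{"offset":[0,-0.2,0],"rot":[0,0,-0.75]},{"offset":[0,-0.2,0],"rot":[0,0,-0.75]},{"offset":[0,-0.2,0],"rot":[0,0,-0.75]},{"offset":[0,-0.2,0],"rot":[0,0,-0.75]},{"offset":[0,0,0],"rot":[0,0,0]}]'; python3 f.py
```

```text
t 7.95 F_along_tool_y -0.44 F_x -0.04 tcp jaw-equiv 0.1975 post jaw 0.2312 w 24.14 g 0.0
time_s: 8.55
ee_pos: [0.5224, 0.0969, 0.1839]
ee_rot: [-0.421, -3.113, 0.0]
ft_force: [-0.3, -0.2, 0.9]
width: 0.0239
gripper_force: 0.3
t 8.55 F_along_tool_y -0.3 F_x 0.28 tcp jaw-equiv 0.1285 post jaw 0.1612 w 23.87 g 0.26071163825690746
```

```bash
for i in 1 2 3; do :; done
python3 -m inch '[{"offset":[0,-0.1,0],"rot":[0,0,-0.38]},{"offset":[0,-0.1,0],"rot":[0,0,-0.38]},{"offset":[0,0,0],"rot":[0,0,0]}]'>/dev/null; python3 f.py
python3 -m inch '[{"offset":[0,-0.1,0],"rot":[0,0,-0.38]},{"offset":[0,-0.1,0],"rot":[0,0,-0.38]},{"offset":[0,0,0],"rot":[0,0,0]}]'>/dev/null; python3 f.py
```

```text
t 8.85 F_along_tool_y 2.36 F_x 0.49 tcp jaw-equiv 0.1165 post jaw 0.1488 w 23.72 g 1.1281594634056091
t 9.15 F_along_tool_y 3.15 F_x 1.23 tcp jaw-equiv 0.1028 post jaw 0.136 w 24.0 g 1.2140539661049843
```

```bash

python3 -m inch '[{"offset":[0,-0.08,0],"rot":[0,0,-0.3]},{"offset":[0,0,0],"rot":[0,0,0]}]'>/dev/null; python3 f.py
python3 -m inch '[{"offset":[0,-0.08,0],"rot":[0,0,-0.3]},{"offset":[0,0,0],"rot":[0,0,0]}]'>/dev/null; python3 f.py
python3 -m inch '[{"offset":[0,-0.08,0],"rot":[0,0,-0.3]},{"offset":[0,0,0],"rot":[0,0,0]}]'>/dev/null; python3 f.py
```

```text
t 9.35 F_along_tool_y 1.08 F_x 0.85 tcp jaw-equiv 0.0972 post jaw 0.1314 w 24.29 g 0.9572579339146614
t 9.55 F_along_tool_y 1.97 F_x 0.21 tcp jaw-equiv 0.0918 post jaw 0.125 w 24.0 g 0.4888480715453625
t 9.75 F_along_tool_y 1.37 F_x 0.88 tcp jaw-equiv 0.0866 post jaw 0.1193 w 23.87 g 0.278127808123827
```

```bash

python3 -m inch '[{"offset":[0,-0.08,0],"rot":[0,0,-0.3]},{"offset":[0,0,0],"rot":[0,0,0]}]'>/dev/null; python3 f.py
python3 -m inch '[{"offset":[0,-0.08,0],"rot":[0,0,-0.3]},{"offset":[0,0,0],"rot":[0,0,0]}]'>/dev/null; python3 f.py
python3 -m inch '[{"offset":[0,-0.06,0],"rot":[0,0,-0.2]},{"offset":[0,0,0],"rot":[0,0,0]}]'>/dev/null; python3 f.py
```

```text
t 9.95 F_along_tool_y 1.1 F_x 0.89 tcp jaw-equiv 0.0816 post jaw 0.1153 w 24.14 g 0.3414561599493027
t 10.15 F_along_tool_y 1.8 F_x -0.65 tcp jaw-equiv 0.0765 post jaw 0.1104 w 24.21 g 0.553493108600378
t 10.35 F_along_tool_y 1.43 F_x 0.33 tcp jaw-equiv 0.0731 post jaw 0.1072 w 24.27 g 0.7862867787480354
```

```bash

python3 -m inch '[{"offset":[0,-0.08,0],"rot":[0,0,-0.3]},{"offset":[0,0,0],"rot":[0,0,0]}]'>/dev/null; python3 f.py
python3 -m inch '[{"offset":[0,-0.08,0],"rot":[0,0,-0.3]},{"offset":[0,0,0],"rot":[0,0,0]}]'>/dev/null; python3 f.py
python3 -m inch '[{"offset":[0,-0.06,0],"rot":[0,0,-0.2]},{"offset":[0,0,0],"rot":[0,0,0]}]'>/dev/null; python3 f.py
```

```text
t 10.55 F_along_tool_y 1.58 F_x 0.65 tcp jaw-equiv 0.0673 post jaw 0.0996 w 23.72 g 0.8086203597486019
t 10.75 F_along_tool_y 1.5 F_x 0.43 tcp jaw-equiv 0.062 post jaw 0.0954 w 24.04 g 0.7611777260899544
t 10.95 F_along_tool_y 1.69 F_x 0.71 tcp jaw-equiv 0.0582 post jaw 0.0913 w 23.98 g 0.8395735546946526
```

```bash

python3 -m inch '[{"offset":[0,-0.05,0],"rot":[0,0,-0.2]},{"offset":[0,0,0],"rot":[0,0,0]}]'>/dev/null; python3 f.py
python3 -m inch '[{"offset":[0,-0.05,0],"rot":[0,0,-0.2]},{"offset":[0,0,0],"rot":[0,0,0]}]'>/dev/null; python3 f.py
python3 -m inch '[{"offset":[0,-0.05,0],"rot":[0,0,-0.2]},{"offset":[0,0,0],"rot":[0,0,0]}]'>/dev/null; python3 f.py
python3 -m inch '[{"offset":[0,-0.05,0],"rot":[0,0,-0.2]},{"offset":[0,0,0],"rot":[0,0,0]}]'>/dev/null; python3 f.py
```

```text
t 11.15 F_along_tool_y 1.85 F_x 0.09 tcp jaw-equiv 0.0551 post jaw 0.0873 w 23.71 g 0.9005380980670452
t 11.35 F_along_tool_y 1.87 F_x -0.05 tcp jaw-equiv 0.0517 post jaw 0.0841 w 23.77 g 0.9328759834170341
t 11.55 F_along_tool_y 1.7 F_x 0.96 tcp jaw-equiv 0.0485 post jaw 0.0829 w 24.37 g 0.9723986685276031
t 11.75 F_along_tool_y 1.67 F_x 1.77 tcp jaw-equiv 0.045 post jaw 0.0772 w 23.69 g 1.0177642107009888
```

```bash

python3 -m inch '[{"offset":[0,-0.06,0],"rot":[0,0,-0.2]},{"offset":[0,0,0],"rot":[0,0,0]}]'>/dev/null; python3 f.py
python3 -m inch '[{"offset":[0,-0.06,0],"rot":[0,0,-0.2]},{"offset":[0,0,0],"rot":[0,0,0]}]'>/dev/null; python3 f.py
python3 -m inch '[{"offset":[0,-0.06,0],"rot":[0,0,-0.2]},{"offset":[0,0,0],"rot":[0,0,0]}]'>/dev/null; python3 f.py
python3 -m inch '[{"offset":[0,-0.06,0],"rot":[0,0,-0.2]},{"offset":[0,0,0],"rot":[0,0,0]}]'>/dev/null; python3 f.py
```

```text
t 11.95 F_along_tool_y 2.27 F_x 0.85 tcp jaw-equiv 0.0409 post jaw 0.0735 w 23.82 g 0.8443070948123932
t 12.15 F_along_tool_y 2.4 F_x 0.47 tcp jaw-equiv 0.0368 post jaw 0.0705 w 24.15 g 0.6625684350728989
t 12.35 F_along_tool_y -0.06 F_x 0.76 tcp jaw-equiv 0.0324 post jaw 0.0655 w 23.96 g 0.2734577748924494
t 12.55 F_along_tool_y -0.34 F_x 0.09 tcp jaw-equiv 0.0286 post jaw 0.0624 w 24.18 g 0.0
```

```bash
python3 - <<'E'
from h import *
s=snap("scene","pics/scene3.png")[:,:,::-1]; t=snap("top","pics/top3.png")[:,:,::-1]
c=np.zeros((600,800,3),np.uint8)
c[:, :480]=cv2.resize(s[185:300,300:392],(480,600),interpolation=cv2.INTER_CUBIC)
c[:320,480:]=cv2.resize(t[170:270,250:350],(320,320),interpolation=cv2.INTER_CUBIC)
cv2.imwrite("pics/c4.png",c)
E
```

```text
(no output)
```

View pics/c4.png

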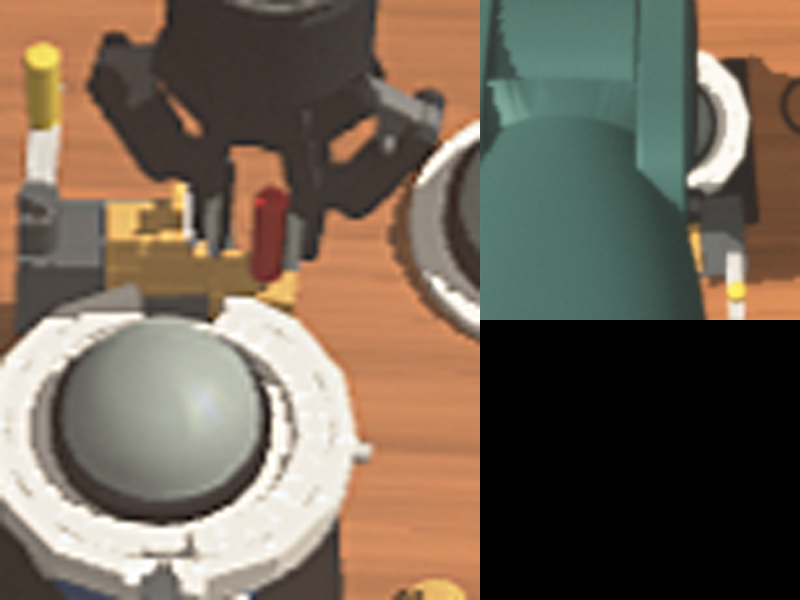

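```bash
python3 - <<'E'
from fit import *
p=[.5961,.0525,.0368]
for a in(.03,.06,.09,.12,.15,.18): print(a,[((proj("scene",w(p,*post(a),z))[0]+.3-[300,185])*5.217).round(0) for z in(.145,.1)])
E
python3 -m inch '[{"offset":[0,0,0],"rot":[0,0,0]},{"offset":[0,0,0],"rot":[0,0,0]}]'>/dev/null; python3 f.py
```

```text
0.03 [array([256., 193.]), array([252., 262.])]
0.06 [array([268., 196.]), array([263., 265.])]
0.09 [array([279., 198.]), array([274., 267.])]
0.12 [array([290., 201.]), array([285., 270.])]
0.15 [array([301., 205.]), array([296., 273.])]
0.18 [array([312., 208.]), array([306., 277.])]
t 12.85 F_along_tool_y -0.05 F_x -0.51 tcp jaw-equiv 0.0294 post jaw 0.0628 w 24.08 g 0.0
```

```bash
python3 -m inch '[{"offset":[0,0.2,0],"rot":[0,0,0.4]},{"offset":[0,0.2,0],"rot":[0,0,0.4]},{"offset":[0,0.1,0],"rot":[0,0,0.2]},{"offset":[0,0,0],"rot":[0,0,0]},{"offset":[0,0,0],"rot":[0,0,0]},{"offset":[0,0,0],"rot":[0,0,0]}]'>/dev/null; python3 f.py
python3 - <<'E'
from h import *
s=snap("scene","pics/scene4.png")
o=cv2.imread("pics/scene3.png")[:,:,::-1]
for im in(o,s):
    i=im.astype(int); m=(i[...,0]>90)&(i[...,1]<60)&(i[...,2]<60); m[:210]=0; m[245:]=0; m[:,:335]=0; m[:,375:]=0
    y,x=np.nonzero(m); print(len(x),x.mean(),y.mean(),x.min(),x.max(),y.min(),y.max())
cv2.imwrite("pics/c5.png",np.hstack([cv2.resize(k[195:270,330:380,::-1],(400,600),interpolation=cv2.INTER_CUBIC) for k in(o,s)]))
E
```

```text
t 13.45 F_along_tool_y 0.33 F_x 0.19 tcp jaw-equiv 0.0624 post jaw 0.0946 w 23.69 g 0.0
87 351.17241379310343 229.68965517241378 349 355 221 238
91 351.2307692307692 229.76923076923077 348 354 221 238
```

View pics/c5.png

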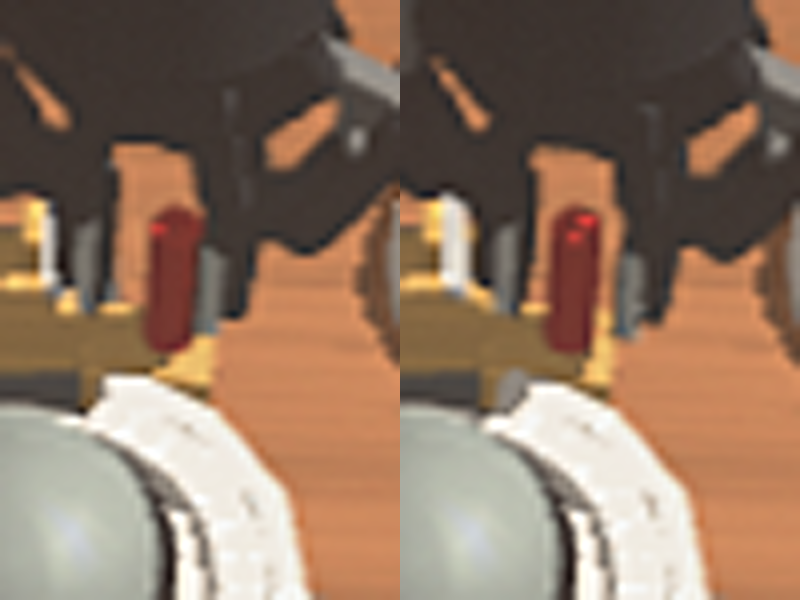

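```bash
python3 -m inch '[{"offset":[0,0,0],"rot":[0,0,0]},{"offset":[0,0,0],"rot":[0,0,0]},{"offset":[0,0,0],"rot":[0,0,0]}]' 1.7 20 >/dev/null; python3 f.py
for k in 1; do python3 -m inch '[{"offset":[0,0.05,0],"rot":[0,0,0]},{"offset":[0,0,0],"rot":[0,0,0]}]'>/dev/null; python3 f.py; 
python3 -m inch '[{"offset":[0,0.05,0],"rot":[0,0,0]},{"offset":[0,0,0],"rot":[0,0,0]}]'>/dev/null; python3 f.py
python3 -m inch '[{"offset":[0,0.05,0],"rot":[0,0,0]},{"offset":[0,0,0],"rot":[0,0,0]}]'>/dev/null; python3 f.py; done
```

```text
t 13.8 F_along_tool_y 0.97 F_x 0.29 tcp jaw-equiv 0.0624 post jaw 0.0726 w 17.07 g 0.0
t 14.0 F_along_tool_y -0.35 F_x -0.05 tcp jaw-equiv 0.066 post jaw 0.0766 w 17.2 g 0.0
t 14.2 F_along_tool_y 0.29 F_x -0.74 tcp jaw-equiv 0.0695 post jaw 0.0807 w 17.37 g 0.0
t 14.4 F_along_tool_y -0.67 F_x 0.05 tcp jaw-equiv 0.0722 post jaw 0.0821 w 16.99 g 0.6626792997121811
```

```bash

python3 -m inch '[{"offset":[0,0.04,0],"rot":[0,0,0]},{"offset":[0,0,0],"rot":[0,0,0]}]'>/dev/null; python3 f.py; 
python3 -m inch '[{"offset":[0,0.04,0],"rot":[0,0,0]},{"offset":[0,0,0],"rot":[0,0,0]}]'>/dev/null; python3 f.py
python3 -m inch '[{"offset":[0,0.04,0],"rot":[0,0,0]},{"offset":[0,0,0],"rot":[0,0,0]}]'>/dev/null; python3 f.py
```

```text
t 14.6 F_along_tool_y -3.74 F_x 0.21 tcp jaw-equiv 0.0737 post jaw 0.0852 w 17.45 g 2.069881707429886
t 14.8 F_along_tool_y -5.93 F_x -0.2 tcp jaw-equiv 0.0756 post jaw 0.0858 w 17.07 g 3.0384816974401474
t 15.0 F_along_tool_y -2.94 F_x 0.16 tcp jaw-equiv 0.0796 post jaw 0.0902 w 17.2 g 1.3110139220952988
```

```bash

python3 -m inch '[{"offset":[0,0,0],"rot":[0,0,0]}]'>/dev/null; python3 f.py; 
python3 -m inch '[{"offset":[0,0.03,0],"rot":[0,0,0]},{"offset":[0,0,0],"rot":[0,0,0]}]'>/dev/null; python3 f.py
python3 -m inch '[{"offset":[0,0.03,0],"rot":[0,0,0]},{"offset":[0,0,0],"rot":[0,0,0]}]'>/dev/null; python3 f.py
```

```text
t 15.1 F_along_tool_y -1.15 F_x 0.63 tcp jaw-equiv 0.0807 post jaw 0.0904 w 16.92 g 0.950954295694828
t 15.3 F_along_tool_y -1.28 F_x 0.74 tcp jaw-equiv 0.0836 post jaw 0.0941 w 17.17 g 0.4187745228409767
t 15.5 F_along_tool_y -0.51 F_x 0.57 tcp jaw-equiv 0.0852 post jaw 0.0966 w 17.43 g 0.1688827620819211
```

```bash
cat > red.py <<'E'
from h import *
def red():
    i=arm.camera("scene").astype(int); m=(i[...,0]>90)&(i[...,1]<60)&(i[...,2]<60); m[:205]=0; m[250:]=0; m[:,:335]=0; m[:,385:]=0
    y,x=np.nonzero(m); return len(x),x.mean().round(2),y.mean().round(2)
if __name__=="__main__":
    from fit import w,post
    print(red()); p=[.5961,.0525,.0368]
    for n in("scene",):
        print([(a,proj(n,w(p,*post(a),.122))[0].round(1).tolist()) for a in(.05,.08,.11,.14)])
        for d in arm.trace("port",n)[:3]:
            print(d["score"],d["bbox"])
    for dy in(0,.002,.004,.006):
        q=[.5961,.0525+dy]; th=np.linspace(0,6.28,60); 
        r=proj("scene",[[q[0]+.043*np.cos(t),q[1]+.043*np.sin(t),.1] for t in th]+[[q[0],q[1],.135]])
        print(dy,r[:,0].min().round(1),r[:,0].max().round(1))
E
python3 red.py; python3 f.py
```

```text
(90, np.float64(351.86), np.float64(229.97))
[(0.05, [349.8, 228.9]), (0.08, [352.0, 229.4]), (0.11, [354.1, 230.0]), (0.14, [356.2, 230.5])]
0.93 [216.9, 212.0, 275.9, 265.0]
0.62 [377.6, 204.5, 440.6, 251.9]
0.56 [303.6, 244.2, 355.8, 291.3]
0 310.0 353.2
0.002 311.0 354.2
0.004 312.0 355.2
0.006 313.0 356.2
t 15.6 F_along_tool_y 0.48 F_x 0.13 tcp jaw-equiv 0.0852 post jaw 0.0951 w 16.96 g 0.0047247722977772355
```

```bash

python3 -m inch '[{"offset":[0,-0.1,0],"rot":[0,0,-0.3]},{"offset":[0,-0.1,0],"rot":[0,0,-0.3]},{"offset":[0,-0.05,0],"rot":[0,0,-0.2]},{"offset":[0,0,0],"rot":[0,0,0]}]'>/dev/null; python3 f.py
python3 -m inch '[{"offset":[0,-0.06,0],"rot":[0,0,-0.2]},{"offset":[0,0,0],"rot":[0,0,0]}]'>/dev/null; python3 f.py
python3 -m inch '[{"offset":[0,-0.06,0],"rot":[0,0,-0.2]},{"offset":[0,0,0],"rot":[0,0,0]}]'>/dev/null; python3 f.py
python3 -m inch '[{"offset":[0,-0.05,0],"rot":[0,0,-0.2]},{"offset":[0,0,0],"rot":[0,0,0]}]'>/dev/null; python3 f.py
python3 -m inch '[{"offset":[0,-0.04,0],"rot":[0,0,-0.2]},{"offset":[0,0,0],"rot":[0,0,0]}]'>/dev/null; python3 f.py
```

```text
t 16.0 F_along_tool_y -0.42 F_x 0.25 tcp jaw-equiv 0.0674 post jaw 0.0769 w 16.88 g 0.0
t 16.2 F_along_tool_y 0.43 F_x 0.04 tcp jaw-equiv 0.0639 post jaw 0.0736 w 16.91 g 0.34211919642984867
t 16.4 F_along_tool_y 1.64 F_x -0.54 tcp jaw-equiv 0.06 post jaw 0.0695 w 16.84 g 0.6037235632538795
t 16.6 F_along_tool_y 0.94 F_x 0.87 tcp jaw-equiv 0.0562 post jaw 0.0656 w 16.84 g 0.3944145329296589
t 16.8 F_along_tool_y -0.14 F_x -0.26 tcp jaw-equiv 0.0534 post jaw 0.0622 w 16.67 g 0.1169876055791974
```

```bash

python3 -m inch '[{"offset":[0,-0.05,0],"rot":[0,0,-0.2]},{"offset":[0,0,0],"rot":[0,0,0]}]'>/dev/null; python3 f.py
python3 -m inch '[{"offset":[0,-0.05,0],"rot":[0,0,-0.2]},{"offset":[0,0,0],"rot":[0,0,0]}]'>/dev/null; python3 f.py
python3 -m inch '[{"offset":[0,-0.05,0],"rot":[0,0,-0.2]},{"offset":[0,0,0],"rot":[0,0,0]}]'>/dev/null; python3 f.py
python3 -m inch '[{"offset":[0,-0.05,0],"rot":[0,0,-0.2]},{"offset":[0,0,0],"rot":[0,0,0]}]'>/dev/null; python3 f.py
python3 red.py | head -2
```

```text
t 17.0 F_along_tool_y -0.58 F_x -0.36 tcp jaw-equiv 0.05 post jaw 0.0594 w 16.83 g 0.0
t 17.2 F_along_tool_y 1.06 F_x -0.89 tcp jaw-equiv 0.0478 post jaw 0.0566 w 16.67 g 0.7158264331519604
t 17.4 F_along_tool_y 3.28 F_x -1.02 tcp jaw-equiv 0.0449 post jaw 0.0531 w 16.48 g 1.6199400275945663
t 17.6 F_along_tool_y 6.9 F_x -0.22 tcp jaw-equiv 0.0432 post jaw 0.0527 w 16.85 g 3.267618343234062
(86, np.float64(351.02), np.float64(229.81))
[(0.05, [349.8, 228.9]), (0.08, [352.0, 229.4]), (0.11, [354.1, 230.0]), (0.14, [356.2, 230.5])]
```

```bash

python3 -m inch '[{"offset":[0,-0.03,0],"rot":[0,0,0]},{"offset":[0,0,0],"rot":[0,0,0]}]'>/dev/null; python3 f.py
python3 -m inch '[{"offset":[0,-0.03,0],"rot":[0,0,0]},{"offset":[0,0,0],"rot":[0,0,0]}]'>/dev/null; python3 f.py
```

```text
t 17.9 F_along_tool_y 8.48 F_x -1.22 tcp jaw-equiv 0.0428 post jaw 0.0533 w 17.18 g 4.181689471006393
t 18.1 F_along_tool_y 11.15 F_x -0.51 tcp jaw-equiv 0.042 post jaw 0.0522 w 17.07 g 5.134509354829788
```

That is the solid stop: the TCP barely moved while the force rose, and it comes about 0.01 rad after the snap. I'll release and check that the ring holds.

```bash

python3 -m inch '[{"offset":[0,0.1,0],"rot":[0,0,0]},{"offset":[0,0.1,0],"rot":[0,0,0]},{"offset":[0,0.1,0],"rot":[0,0,0]},{"offset":[0,0.1,0],"rot":[0,0,0]},{"offset":[0,0,0],"rot":[0,0,0]}]' 4 20; python3 f.py; python3 red.py|head -1
python3 -m inch '[{"offset":[0,0.1,0],"rot":[0,0,0]},{"offset":[0,0.1,0],"rot":[0,0,0]},{"offset":[0,0.1,0],"rot":[0,0,0]},{"offset":[0,0.1,0],"rot":[0,0,0]},{"offset":[0,0,0],"rot":[0,0,0]}]'>/dev/null; python3 f.py; python3 red.py
python3 -c "
from h import *
off([.4532,-.0095,.245])"
```

```text
time_s: 18.6
ee_pos: [0.52, 0.0873, 0.1839]
ee_rot: [-0.23, -3.133, 0.0]
ft_force: [1.7, -0.2, 0.9]
width: 0.0401
gripper_force: 0.0
t 18.6 F_along_tool_y 0.05 F_x -1.75 tcp jaw-equiv 0.0635 post jaw 0.1503 w 40.13 g 0.0
(94, np.float64(351.07), np.float64(229.54))
t 19.2 F_along_tool_y -0.58 F_x -0.6 tcp jaw-equiv 0.0904 post jaw 0.1762 w 39.85 g 0.0
(93, np.float64(351.06), np.float64(229.63))
[(0.05, [349.8, 228.9]), (0.08, [352.0, 229.4]), (0.11, [354.1, 230.0]), (0.14, [356.2, 230.5])]
0.78 [377.8, 203.1, 439.9, 252.4]
0.74 [302.7, 243.9, 356.1, 292.8]
0.6 [216.0, 216.3, 275.3, 263.4]
0 310.0 353.2
0.002 311.0 354.2
0.004 312.0 355.2
0.006 313.0 356.2
t 19.3 pos [0.5206 0.0913 0.1839] xang 171.61 tilt [-0. -0. -1.] F [-0.2  -0.35  0.11]
tool cm [  5.2  -10.95  -6.11]
```

```bash

python3 -m inch '[{"offset":[0,0,-1.5],"rot":[0,0,0]},{"offset":[0,0,-1.6],"rot":[0,0,0]},{"offset":[0,0,-1.5],"rot":[0,0,0]},{"offset":[0,0,-1.5],"rot":[0,0,0]},{"offset":[0,0,0],"rot":[0,0,0]},{"offset":[0.9,-1.8,0],"rot":[0,0,0]},{"offset":[0.9,-1.8,0],"rot":[0,0,0]},{"offset":[0.9,-1.8,0],"rot":[0,0,0]},{"offset":[0.9,-1.8,0],"rot":[0,0,0]},{"offset":[0.8,-1.8,0],"rot":[0,0,0]},{"offset":[0.8,-1.8,0],"rot":[0,0,0]},{"offset":[0,0,0],"rot":[0,0,0]}]' 4 20
python3 -m inch '[{"offset":[0,0,0],"rot":[0,0,-7.5]},{"offset":[0,0,0],"rot":[0,0,-7.5]},{"offset":[0,0,0],"rot":[0,0,-7.5]},{"offset":[0,0,0],"rot":[0,0,0]},{"offset":[0,0,0],"rot":[0,0,0]}]'
python3 - <<'E'
from h import *
off([.4535,-.008,.186])
s=snap("scene","pics/scene6.png")[:,:,::-1]
cv2.imwrite("pics/c6.png",cv2.resize(s[170:290,280:400],(600,600),interpolation=cv2.INTER_CUBIC))
E
python3 red.py|head -1
```

```text
time_s: 20.5
ee_pos: [0.4523, -0.0092, 0.2442]
ee_rot: [-0.232, -3.132, 0.0]
ft_force: [1.1, 0.5, -0.3]
width: 0.0401
gripper_force: 0.0
time_s: 21.0
ee_pos: [0.4534, -0.0078, 0.2445]
ee_rot: [0.38, -3.118, -0.0]
ft_force: [0.0, -0.3, -0.3]
width: 0.0402
gripper_force: 0.0
t 21.0 pos [ 0.4534 -0.0078  0.2445] xang -166.1 tilt [-0.  0. -1.] F [ 0.01 -0.3  -0.29]
tool cm [-0.   -0.03  5.85]
(67, np.float64(351.19), np.float64(231.45))
```

View pics/c6.png

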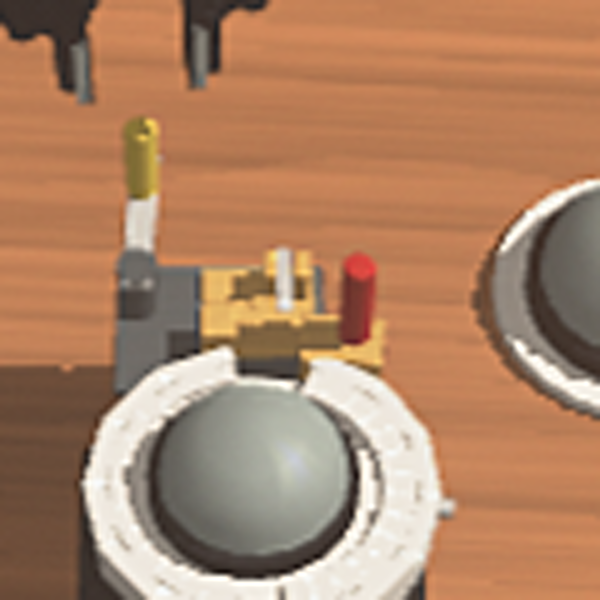

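The ring is shut, and the fingers sit either side of the yellow post at crop (141,120). Descending now, then swinging the lever.

```bash

python3 -m inch '[{"offset":[0,0,1],"rot":[0,0,0]},{"offset":[0,0,1],"rot":[0,0,0]},{"offset":[0,0,1],"rot":[0,0,0]},{"offset":[0,0,1],"rot":[0,0,0]},{"offset":[0,0,1],"rot":[0,0,0]},{"offset":[0,0,0.8],"rot":[0,0,0]},{"offset":[0,0,0],"rot":[0,0,0]},{"offset":[0,0,0],"rot":[0,0,0]}]' 
python3 -m inch '[{"offset":[0,0,0],"rot":[0,0,0]},{"offset":[0,0,0],"rot":[0,0,0]},{"offset":[0,0.37,0],"rot":[0,0,5]},{"offset":[0,0.37,0],"rot":[0,0,5]},{"offset":[0,0.37,0],"rot":[0,0,5]},{"offset":[0,0.37,0],"rot":[0,0,5]},{"offset":[0,0.37,0],"rot":[0,0,5]},{"offset":[0,0.37,0],"rot":[0,0,5]},{"offset":[0,0,0],"rot":[0,0,0]}]' 2.4 20
python3 -c "
from h import *
off([.494,.0008,.186])"
```

```text
time_s: 21.95
ee_pos: [0.4534, -0.008, 0.1869]
ee_rot: [0.386, -3.118, -0.0]
ft_force: [0.1, 0.1, 0.6]
width: 0.0401
gripper_force: 0.0
time_s: 22.85
ee_pos: [0.4532, 0.014, 0.1872]
ee_rot: [0.436, 3.11, -0.0]
ft_force: [0.0, -0.2, 0.4]
width: 0.0241
gripper_force: 0.1
t 22.85 pos [0.4532 0.014  0.1872] xang 164.04 tilt [ 0.001 -0.    -1.   ] F [ 0.01 -0.21  0.45]
tool cm [-4.29 -0.14  0.13]
```

```bash

python3 -m inch '[{"offset":[0,0.37,0],"rot":[0,0,5]},{"offset":[0,0.37,0],"rot":[0,0,5]},{"offset":[0,0.37,0],"rot":[0,0,5]},{"offset":[0,0.37,0],"rot":[0,0,5]},{"offset":[0,0.37,0],"rot":[0,0,5]},{"offset":[0,0.37,0],"rot":[0,0,5]},{"offset":[0,0.37,0],"rot":[0,0,5]},{"offset":[0,0.37,0],"rot":[0,0,5]},{"offset":[0,0.37,0],"rot":[0,0,5]},{"offset":[0,0,0],"rot":[0,0,0]}]'
python3 -c "
from h import *
off([.494,.0008,.186])"; python3 f.py; python3 red.py |head -1
```

```text
time_s: 23.85
ee_pos: [0.4719, 0.0402, 0.1869]
ee_rot: [-1.59, -2.709, 0.0]
ft_force: [-0.7, 0.3, 0.0]
width: 0.0241
gripper_force: 0.1
t 23.85 pos [0.4719 0.0402 0.1869] xang 119.17 tilt [-0. -0. -1.] F [-0.7   0.25  0.03]
tool cm [-4.52  0.01  0.09]
t 23.85 F_along_tool_y -0.49 F_x 0.56 tcp jaw-equiv -0.2265 post jaw -0.193 w 24.1 g 0.11620118049904704
(69, np.float64(351.16), np.float64(231.43))
```

```bash

python3 -m inch '[{"offset":[-0.1,0.25,0],"rot":[0,0,3.4]},{"offset":[-0.1,0.25,0],"rot":[0,0,3.4]},{"offset":[-0.05,0.25,0],"rot":[0,0,3.4]},{"offset":[0,0.25,0],"rot":[0,0,3.4]},{"offset":[0,0.25,0],"rot":[0,0,3.4]},{"offset":[0,0,0],"rot":[0,0,0]}]'; python3 f.py
python3 -m inch '[{"offset":[0,0.15,0],"rot":[0,0,1]},{"offset":[0,0.15,0],"rot":[0,0,1]},{"offset":[0,0,0],"rot":[0,0,0]}]'; python3 f.py
python3 -c "
from h import *
off([.494,.0008,.186])
i=arm.camera('scene')[:,:,::-1]; hsv=cv2.cvtColor(i,cv2.COLOR_BGR2HSV).astype(int); m=(hsv[...,0]>25)&(hsv[...,0]<33)&(hsv[...,1]>150)&(hsv[...,2]>110); m[:190]=0;m[245:]=0;m[:,:290]=0;m[:,360:]=0
y,x=np.nonzero(m); print(len(x),x.min(),x.max(),y.min(),y.max())
for l in(0,1.3,1.45,1.6):
  a=np.radians(192)+.0368-l; print(l,proj('scene',[.494+.042*np.cos(a),.0008+.042*np.sin(a),.125]).round(1))
"
```

```text
time_s: 24.55
ee_pos: [0.484, 0.0428, 0.1867]
ee_rot: [-1.972, -2.444, 0.0]
ft_force: [-2.3, 1.4, -0.8]
width: 0.024
gripper_force: 1.0
t 24.55 F_along_tool_y -1.94 F_x 1.86 tcp jaw-equiv -0.2173 post jaw -0.1842 w 23.98 g 1.026468202471733
time_s: 24.85
ee_pos: [0.4871, 0.0435, 0.1868]
ee_rot: [-2.015, -2.409, 0.0]
ft_force: [-4.7, 2.1, -1.4]
width: 0.024
gripper_force: 1.7
t 24.85 F_along_tool_y -4.24 F_x 2.9 tcp jaw-equiv -0.2148 post jaw -0.1817 w 23.98 g 1.706411987543106
t 24.85 pos [0.4871 0.0435 0.1868] xang 100.18 tilt [-0.001  0.001 -1.   ] F [-4.68  2.1  -1.39]
tool cm [-4.32 -0.07  0.07]Traceback (most recent call last):
  File "<string>", line 5, in <module>
    y,x=np.nonzero(m); print(len(x),x.min(),x.max(),y.min(),y.max())
                                    ~~~~~^^
    return umr_minimum(a, axis, None, out, keepdims, initial, where)
ValueError: zero-size array to reduction operation minimum which has no identity
```

```bash

python3 -m inch '[{"offset":[0,0.15,0],"rot":[0,0,1]},{"offset":[0,0.15,0],"rot":[0,0,1]},{"offset":[0,0,0],"rot":[0,0,0]}]' >/dev/null; python3 f.py
python3 -m inch '[{"offset":[0,0.1,0],"rot":[0,0,1]},{"offset":[0,0.1,0],"rot":[0,0,1]},{"offset":[0,0,0],"rot":[0,0,0]}]' >/dev/null; python3 f.py
python3 -c "
from h import *
off([.494,.0008,.186])"
```

```text
t 25.2 F_along_tool_y -9.56 F_x 2.57 tcp jaw-equiv -0.2141 post jaw -0.1815 w 23.82 g 4.95671421289444
t 25.5 F_along_tool_y -18.36 F_x -2.19 tcp jaw-equiv -0.2151 post jaw -0.1827 w 23.76 g 9.367013275623322
t 25.5 pos [0.4901 0.0436 0.1865] xang 96.11 tilt [-0.005 -0.002 -1.   ] F [-17.98  -4.12   9.91]
tool cm [-4.3  -0.06  0.06]
```

```bash

python3 -m inch '[{"offset":[0,-0.2,0],"rot":[0,0,0]},{"offset":[0,-0.2,0],"rot":[0,0,0]},{"offset":[0,-0.2,0],"rot":[0,0,0]},{"offset":[0,-0.1,0],"rot":[0,0,0]},{"offset":[0,0,0],"rot":[0,0,0]}]'; python3 f.py
python3 -m inch '[{"offset":[0,0,-1],"rot":[0,0,0]},{"offset":[0,0,-1],"rot":[0,0,0]},{"offset":[0,0,-1.5],"rot":[0,0,0]},{"offset":[0,0,-1.5],"rot":[0,0,0]},{"offset":[0,0,-2],"rot":[0,0,0]},{"offset":[0,0,-2],"rot":[0,0,0]},{"offset":[0,-2,-2],"rot":[0,0,0]},{"offset":[0,-2,0],"rot":[0,0,0]},{"offset":[0,-2,0],"rot":[0,0,0]},{"offset":[0,-2,0],"rot":[0,0,0]},{"offset":[0,0,0],"rot":[0,0,0]}]'
python3 - <<'E'
from h import *
s=snap("scene","pics/scene7.png")[:,:,::-1]
cv2.imwrite("pics/c7.png",cv2.resize(s[170:290,280:400],(600,600),interpolation=cv2.INTER_CUBIC))
for l in(1.3,1.45,1.6):
  a=np.radians(192)+.0368-l; print(l,((proj('scene',[[.494+.042*np.cos(a),.0008+.042*np.sin(a),z] for z in(.145,.104)])-[280,170])*5).round(0).tolist())
E
python3 red.py|head -1
```

```text
time_s: 26.0
ee_pos: [0.4855, 0.0433, 0.187]
ee_rot: [2.099, 2.336, 0.001]
ft_force: [0.0, -0.6, -1.4]
width: 0.0239
gripper_force: 0.0
t 26.0 F_along_tool_y -0.04 F_x -0.56 tcp jaw-equiv -0.2152 post jaw -0.1823 w 23.93 g 0.0
time_s: 27.1
ee_pos: [0.4041, 0.0348, 0.298]
ee_rot: [2.1, 2.336, 0.001]
ft_force: [-0.2, -0.1, -0.1]
width: 0.024
gripper_force: 0.0
1.3 [[240.0, 164.0], [240.0, 226.0]]
1.45 [[246.0, 175.0], [246.0, 237.0]]
1.6 [[249.0, 187.0], [249.0, 248.0]]
(68, np.float64(351.15), np.float64(231.5))
```

View pics/c7.png

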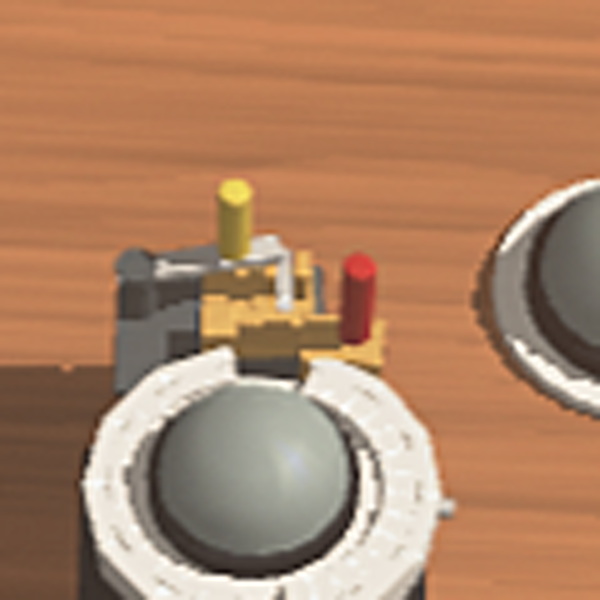

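```bash
python3 - <<'E'
from h import *
def f(l,yaw): 
  a=np.radians(192)+yaw-l; return proj('scene',[.494+.042*np.cos(a),.0008+.042*np.sin(a),.145])[0]*5
for yaw in(.0,.0368):
  for l in(1.2,1.3,1.4,1.5,1.6): print(yaw,l,(f(l,yaw)-f(0,yaw)).round(1))
C=[]
for n in("scene6","scene7"):
  i=cv2.imread(f"pics/{n}.png"); hsv=cv2.cvtColor(i,cv2.COLOR_BGR2HSV).astype(int)[190:225,300:335]; m=(hsv[...,0]>=25)&(hsv[...,0]<=33)&(hsv[...,1]>140)&(hsv[...,2]>90)
  y,x=np.nonzero(m); print(n,len(x),(x.mean()+300).round(2),(y.mean()+190).round(2),x.min()+300,x.max()+300,y.min()+190,y.max()+190)
E
```

```text
0.0 1.2 [101.3  38.1]
0.0 1.3 [105.9  45.1]
0.0 1.4 [109.5  52.4]
0.0 1.5 [112.2  60. ]
0.0 1.6 [113.9  67.8]
0.0368 1.2 [103.1  35.2]
0.0368 1.3 [108.  42.]
0.0368 1.4 [111.9  49.2]
0.0368 1.5 [115.   56.7]
0.0368 1.6 [117.   64.4]<stdin>:9: RuntimeWarning: Mean of empty slice.
  ret = ret.dtype.type(ret / rcount)
Traceback (most recent call last):
ValueError: zero-size array to reduction operation minimum which has no identity
```

```bash
python3 - <<'E'
from h import *
for yaw in(.0368,.06):
  pv=proj('scene',[.494,-.001,.104])[0]
  for l in(1.2,1.3,1.4,1.5,1.6):
    a=np.radians(192)+yaw-l; print(yaw,l,((proj('scene',[.494+.042*np.cos(a),-.001+.042*np.sin(a),.104])[0]-pv)*5).round(1), (pv-[280,170])*5)
E
```

```text
0.0368 1.2 [ 84.6 -40.6] [146.56768838 259.42295301]
0.0368 1.3 [ 89.3 -33.9] [146.56768838 259.42295301]
0.0368 1.4 [ 93.1 -26.8] [146.56768838 259.42295301]
0.0368 1.5 [ 96.1 -19.4] [146.56768838 259.42295301]
0.0368 1.6 [ 98.1 -11.8] [146.56768838 259.42295301]
0.06 1.2 [ 83.4 -42.1] [146.56768838 259.42295301]
0.06 1.3 [ 88.3 -35.5] [146.56768838 259.42295301]
0.06 1.4 [ 92.3 -28.4] [146.56768838 259.42295301]
0.06 1.5 [ 95.5 -21.1] [146.56768838 259.42295301]
0.06 1.6 [ 97.7 -13.5] [146.56768838 259.42295301]
```

The lever bar vector in the picture, about (99,-10), matches 1.6 rad. The ring is holding and the gripper is clear of everything, so I'm handing in.

```bash
python3 -c "
from cell import arm
print(arm.sign_off())"
```

```text
the job is handed in; nothing more can be done
None
```

I closed the half-ring until the catch held it, swung the lever to its end stop, let go of everything and handed the job in; no verdict came back, and I judged the port's centring only by eye from one picture.

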